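# Clamp a circuit board by working a ratchet wrench

## Robot

A 6-joint arm with a two-finger parallel gripper is mounted at the origin on the work surface. World frame = base frame: x ahead of the robot, y to its left, z up, the work surface at z = 0. Lengths are in m, angles in rad, forces in N, time in s.
With the tool pointing down it reaches from about 0.35 to 0.85 m from the base axis. Payload 8.1 kg.
Tool frame: the origin (TCP) lies at the centre of the arm's flange, where the gripper is bolted on; the fingertips stand 186 mm ahead of it and the grasp point (between the pads) lies 167 mm ahead of it; z points along the fingers, y is the line along which they close (so a half turn about z gives the same grasp; the last joint's range is limited). The gripper opens to 93 mm and grips with 3 to 60 N. Pads are 15 mm wide; open, the fingers measure 128 mm over their backs; the gripper's body (75 mm by 188 mm) begins 65 mm behind the grasp point.
Start: joints at [-1.334, 0.13, 1.488, -0, 1.523, -0.085], TCP at [0.19, -0.569, 0.405] pointing down, gripper open.
Joint ranges: [-2.96, 2.96], [-0.89, 2.26], [0.02, 2.5], [-1.34, 4.48], [0, 2.73], [-2.66, 2.66]. Speed limits (rad/s): [2.39, 2.39, 2.79, 3.14, 3.14, 3.14].

## Interface

Orientations are given as a rotation vector (axis times angle).
In Python, from plant import read_state, read_camera, camera_params, robot gives the robot as it stands.
- The arm moves only by the tool carry_out, never from a script. Its argument "targets" is a list of rows, each an object of numbers: "hand": the opening in per cent of the stroke, from 0 (shut) to 100 (fully open); "x", "y", "z": the shift along the tool's x, y, z in m; "ax", "ay", "az": the turn, a rotation vector about the tool's x, y, z in rad. In form: [{"hand": .., "x": .., "y": .., "z": .., "ax": .., "ay": .., "az": ..}, ...]. A call has 1 to 8 rows; each row is the pose to reach, as a shift and turn from the pose commanded when the call began, along the tool's axes at that moment; what a row does not reach only later rows make up. A row lasts 1/8 s, in which the tool goes at most 62.5 mm and 10.7 degrees, less where a joint would pass 70% of its speed; a pose out of reach is approached as far as the arm can. A call with a gripper value outside its range is refused whole. The fingers move at their own pace and stop on an object; "newtons" is the grip in N (left out, the last holds). Time passes only in rows, so rows that repeat a pose let the fingers close. It gives the time, the measured TCP pose, the force, the opening and the grip force at its end, in the units of the state.
- read_state(): the state, without advancing time (a new reading comes with each control period).
- read_camera(name): name is "scene" or "top" or "wrist"; returns (picture, depth): 384x512x3 uint8, blue, green, red; 384x512 float32, m along the optical axis (not along the pixel's ray), 0 where there is no reading.
- camera_params(name): a dict with "fx", "fy", "cx", "cy" (pixels), "position" and "rotation" of the camera in the world. Camera axes: x right, y up, looking along -z (the intrinsics and any distortion apply to the point x, -y, -z); pixel columns grow to the right and rows downward; lengths in m; the calibration is good to about 2 mm. A picture is of the moment at which its call begins: read the wrist's pose just before it. camera_params takes no time and is no camera call; for the wrist camera it gives the pose at the moment of the call.
- robot.close_job(): hands the job in; it is judged then, once.
The state is a dict: "t": time; "q": joint angles; "dq": joint speeds; "joint_torque": joint torques, N m; "tool_pos": TCP position; "orientation": TCP orientation; "force": force on the tool from outside, world axes, zero at the start; "wrist_torque": the same for the moment, N m; "opening": finger opening in m; "gripper_force": force on a finger pad.
Only numpy, scipy, OpenCV 4.12 (cv2) and the standard library are available. Lean on these libraries where they do the work, as an engineer would, in place of code of your own. Each camera call takes 0.05 s, during which the arm holds its last target. There are 200 camera calls.

## Task

On the electronics bench, clamp the circuit board in its holder: swing the ratchet wrench that sits on the holder's drive shaft back and forth, clockwise (seen from above) to drive and back again to let it slip, until the sliding jaw has closed fully against the edge of the board. Work the jaw only with the wrench, do not push it directly, and let go of the wrench at the end.

Things in the scene. Friction and masses are not known exactly. Their poses are not given: they have to be found in the camera images.
- wrench_grip (a point): Where to hold the ratchet wrench: middle of its level black handle (bar 16 mm wide, 18 mm high, 100 to 200 mm from the drive axis), 140 mm from the axis, 72 mm above the table. x points outward along it, z up. It swings level about the axis: clockwise from above drives (2 N here), back slips, one click per 18 deg, so up to 18 deg of the next stroke may idle. Starts anywhere in its swing.
- drive_axis (a point): Drive shaft's vertical axis at handle height (72 mm), under the brass hexagon (top 88 mm) on the wrench head. Fixed to the holder (aluminium plate 250 x 260 mm) with its axes: z up, +x to the board. The handle points to holder -x and swings 37 deg (0.65 rad) to either side of that, up to stop pins 48 mm from the axis, 85 mm high. Drive strokes go from the holder's -y side to its +y side.
- jaw (a joint): Travel of the sliding steel jaw in m. It starts between 0 and 0.010 and grows as the jaw closes, 12.5 mm for each radian the shaft is driven. At 0.030 the jaw meets the board's edge and stops, and the wrench drives no further. The open gap is 0.030 minus this value. It stays put while the wrench slips back.
- jaw_block: The sliding jaw: steel bar 130 mm long, 18 mm thick, 40 mm high, its top 52 mm above the table, on the holder's +y side of the green board (110 x 105 mm), closing towards holder -y. Origin: middle of the face that meets the board, 125 mm in holder x from the drive axis; axes as the holder's. The robot must not push it.

How it is judged:
At the end, for the whole second after the job is handed in: The sliding jaw has closed against the board: its travel is above 27 mm of 30 (less than 3 mm of gap left), and stays so (value of joint jaw above 0.027 m); the robot touches nothing.
It fails at once if the robot pushes the sliding jaw directly (more than 3 N) (contact force between any of the fingers, the arm and jaw_block above 3 N).
It also fails if it takes over 51 s, if anything falls off the work surface, if the arm or the gripper's body presses on something with over 40 N, if the wrist force passes 120 N, or if a joint passes its speed limit or range.

## Working session

There is one attempt and no reset: what is moved stays moved. The work goes in short steps, Python scripts to look and compute and a tool call to move; the robot and the scene stay as the last step left them, time stands still between calls to the robot, and variables do not carry over. Pictures are saved under pics/ and viewed, at most 10 in all, crops included, and the job is handed in when it is done.

Besides the shell and the picture viewer there is one more tool, called as name([rows], argument=value, ...), one row to a line, values as JSON. carry_out: Moves the arm, as the interface text tells. Its arguments: {"type":"object","properties":{"targets":{"type":"array","items":{"type":"object","properties":{"hand":{"type":"number"},"x":{"type":"number"},"y":{"type":"number"},"z":{"type":"number"},"ax":{"type":"number"},"ay":{"type":"number"},"az":{"type":"number"}}}},"newtons":{"type":"number"}},"required":["targets"]}

```bash
mkdir -p pics; ls; python3 - <<'E'
from plant import read_state, read_camera, camera_params, robot
import cv2,numpy as np
s=read_state();print({k:np.round(v,3).tolist() for k,v in s.items()})
for n in("top","scene"):
    im,d=read_camera(n);cv2.imwrite(f"pics/{n}1.png",im);np.save(f"pics/{n}1.npy",d)
    print(n,camera_params(n))
E
```

```text
pics
{'t': 0.0, 'q': [-1.334, 0.131, 1.489, -0.0, 1.523, -0.085], 'dq': [0.001, -0.001, -0.0, 0.001, 0.0, -0.001], 'joint_torque': [-0.001, -55.984, -49.177, 0.077, 0.035, -0.0], 'tool_pos': [0.19, -0.569, 0.404], 'orientation': [-3.099, -0.503, 0.0], 'force': [0.477, 0.476, 0.92], 'wrist_torque': [-0.017, -0.026, 0.021], 'gripper_force': 0.0, 'opening': 0.093}
top {'fx': 404.8155535683388, 'fy': 404.8155535683388, 'cx': 252.37263543927818, 'cy': 185.22253385203086, 'position': array([0.45648845, 0.0413771 , 0.87299714]), 'rotation': array([ 0.20502085, -0.17702677, -1.46147635])}
scene {'fx': 366.40994116892415, 'fy': 366.40994116892415, 'cx': 255.79331273321597, 'cy': 195.70983147380508, 'position': array([ 0.94011873, -0.14512947,  0.63267536]), 'rotation': array([0.52672178, 0.28244727, 0.94159041])}
```

View pics/top1.png

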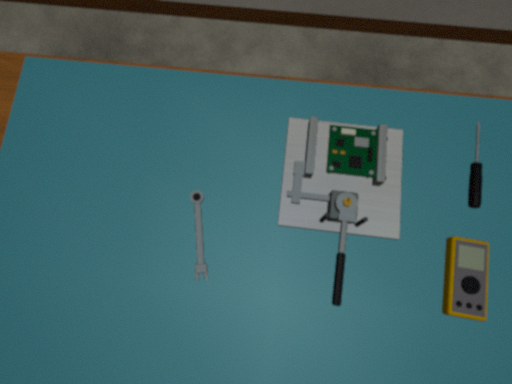

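View pics/scene1.png

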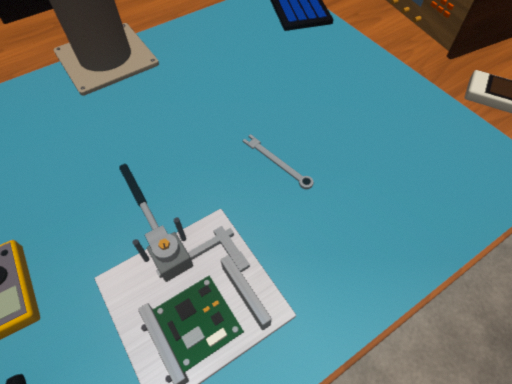

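The top view shows the holder plate around (342,178), with brass hexagon at (347,203), black handle from (340,254) to (337,303), and pins at (324,218) and (361,221). The jaw is the left bar at (311,146) and the board is at (353,150). The scene view agrees: hexagon at (164,244), handle at (132,183). The next script measures these.

```bash
cat > h.py <<'E'
import cv2,numpy as np
from scipy.spatial.transform import Rotation as R
from plant import read_state, read_camera, camera_params, robot
def ray(p,uv,z):
    uv=np.atleast_2d(uv).astype(float)
    d=np.c_[(uv[:,0]-p['cx'])/p['fx'],-(uv[:,1]-p['cy'])/p['fy'],-np.ones(len(uv))]
    d=R.from_rotvec(p['rotation']).apply(d)
    return (p['position']+d*((z-p['position'][2])/d[:,2])[:,None])[:,:2]
def mask(im,lo,hi,roi):
    m=cv2.inRange(cv2.cvtColor(im,cv2.COLOR_BGR2HSV),lo,hi);k=np.zeros_like(m)
    x0,y0,x1,y1=roi;k[y0:y1,x0:x1]=m[y0:y1,x0:x1];return k
def pts(m): return np.argwhere(m)[:,::-1]
E
python3 - <<'E'
from h import *
for n,rb,rh,rp in(("top",(335,192,360,215),(328,250,350,310),(270,110,415,245)),("scene",(150,232,180,255),(112,158,146,205),None)):
    im=cv2.imread(f"pics/{n}1.png");p=camera_params(n)
    b=pts(mask(im,(8,130,80),(30,255,255),rb));c=ray(p,b.mean(0),.088)[0]
    h=pts(mask(im,(0,0,0),(180,255,60),rh))
    H=ray(p,h,.081);vx,vy,x,y=cv2.fitLine(H.astype(np.float32),2,0,.01,.01).ravel()
    t=(H-[x,y])@[vx,vy]
    print(n,len(b),b.mean(0),'axis',c,'handle',len(h),(x,y),'dir',np.degrees(np.arctan2(vy,vx)),'ext',np.percentile(t,[1,99]),
      'angle axis->handle',np.degrees(np.arctan2(y-c[1],x-c[0])),'r',np.hypot(x-c[0],y-c[1]))
    if rp:
        m=mask(im,(0,0,130),(180,60,255),rp)
        m=cv2.morphologyEx(m,cv2.MORPH_CLOSE,np.ones((5,5)))
        ct=max(cv2.findContours(m,0,2)[0],key=cv2.contourArea)[:,0]
        q=cv2.convexHull(ray(p,ct,.01).astype(np.float32))
        print('plate',cv2.minAreaRect(q))
E
```

```text
top 42 [346.92857143 201.80952381] axis [ 0.63823377 -0.12359035] handle 406 (np.float32(0.48902494), np.float32(-0.11542065)) dir -2.6984255 ext [-0.04656992  0.04777279] angle axis->handle 176.86598538110704 r 0.14943232499109263
plate ((0.7139483094215393, -0.1472165882587433), (0.21567504107952118, 0.24604585766792297), 88.96751403808594)
scene 74 [163.44594595 243.40540541] axis [ 0.63860737 -0.12447895] handle 300 (np.float32(0.493878), np.float32(-0.117286496)) dir -2.8992746 ext [-0.0494658   0.04543807] angle axis->handle 177.1549754564679 r 0.14490796643434264
```

```bash
python3 - <<'E'
from h import *
im=cv2.imread("pics/top1.png");p=camera_params("top")
print(ray(p,[[289,118],[405,128],[400,237],[279,226]],.01))
c=np.array([.6384,-.124])
P=ray(p,[[324,218],[361,221]],.08)-c;print(P,np.degrees(np.arctan2(P[:,1],P[:,0])))
g=pts(mask(im,(50,120,30),(80,255,255),(318,115,385,185)));print(cv2.minAreaRect(ray(p,g,.03).astype(np.float32)))
cv2.imwrite("pics/c1.png",cv2.resize(im[105:310,270:415],None,fx=2.9,fy=2.9,interpolation=cv2.INTER_CUBIC))
E
```

```text
[[ 0.8392757   0.00086198]
 [ 0.84106656 -0.26354453]
 [ 0.59122635 -0.25551032]
 [ 0.58870623  0.00230994]]
[[-0.03557855  0.04232142]
 [-0.03420199 -0.03060061]] [ 130.05292055 -138.18091762]
((0.7673861980438232, -0.14246827363967896), (0.1040697917342186, 0.10912110656499863), 88.89776611328125)
```

View pics/c1.png

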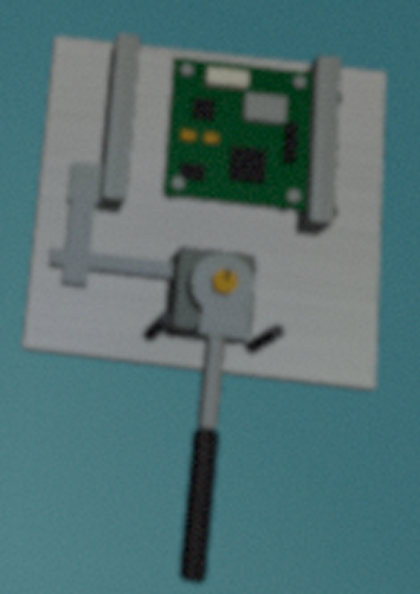

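```bash
cat >> h.py <<'E'
def rel(pos,yaw):
    "shift and turn in the present tool frame to reach TCP pos, pointing down, tool x at yaw (rad)"
    s=read_state();r0=R.from_rotvec(s['orientation'])
    r1=R.from_euler('z',yaw)*R.from_euler('x',np.pi)
    return np.round(r0.inv().apply(np.array(pos)-s['tool_pos']),4),np.round((r0.inv()*r1).as_rotvec(),3)
E
python3 - <<'E'
from h import *
a=np.radians(177.1);c=np.array([.6384,-.124]);g=c+.14*np.array([np.cos(a),np.sin(a)])
print(g,rel([*g,.33],a-np.pi))
E
```

```text
[ 0.49857929 -0.11691699] (array([ 0.436 , -0.3311,  0.0744]), array([-0.002,  0.   ,  0.372]))
```

carry_out([
  {"x": 0.048,"y": -0.037,"z": 0,"az": 0.04,"hand": 100},
  {"x": 0.096,"y": -0.073,"z": 0,"az": 0.08},
  {"x": 0.144,"y": -0.11,"z": 0,"az": 0.12},
  {"x": 0.192,"y": -0.146,"z": 0,"az": 0.16},
  {"x": 0.24,"y": -0.183,"z": 0,"az": 0.2},
  {"x": 0.288,"y": -0.219,"z": 0,"az": 0.25},
  {"x": 0.336,"y": -0.255,"z": 0,"az": 0.29},
  {"x": 0.36,"y": -0.273,"z": 0,"az": 0.31},
])

```text
schema error: expected keys hand, x, y, z, ax, ay, az
```

```bash
python3 - <<'E'
from h import *
print(rel([.4986,-.117,.33],np.radians(-2.9)),read_state()['t'])
E
```

```text
(array([ 0.4359, -0.331 ,  0.0744]), array([-0.002,  0.   ,  0.372])) 0.1
```

All keys are needed in every row.

carry_out([
  {"hand": 100,"x": 0.048,"y": -0.037,"z": 0,"ax": 0,"ay": 0,"az": 0.04},
  {"hand": 100,"x": 0.096,"y": -0.073,"z": 0,"ax": 0,"ay": 0,"az": 0.08},
  {"hand": 100,"x": 0.144,"y": -0.11,"z": 0,"ax": 0,"ay": 0,"az": 0.12},
  {"hand": 100,"x": 0.192,"y": -0.146,"z": 0,"ax": 0,"ay": 0,"az": 0.16},
  {"hand": 100,"x": 0.24,"y": -0.183,"z": 0,"ax": 0,"ay": 0,"az": 0.2},
  {"hand": 100,"x": 0.288,"y": -0.219,"z": 0,"ax": 0,"ay": 0,"az": 0.25},
  {"hand": 100,"x": 0.336,"y": -0.255,"z": 0,"ax": 0,"ay": 0,"az": 0.29},
  {"hand": 100,"x": 0.36,"y": -0.273,"z": 0,"ax": 0,"ay": 0,"az": 0.31},
], newtons=20)

```text
t: 1.1
tool_pos: [0.446, -0.1938, 0.4044]
orientation: [-3.141, -0.021, 0.0]
force: [0.0, -0.7, -0.4]
opening: 0.093
gripper_force: 0.0
```

```bash
python3 - <<'E'
from h import *
print(rel([.4986,-.117,.33],np.radians(-2.9)),read_state()['t'],read_state()['q'])
E
```

```text
(array([ 0.0536, -0.076 ,  0.0745]), array([-0.001,  0.   ,  0.064])) 1.1 [-5.15542505e-01 -1.81444054e-01  1.79526237e+00  5.36645491e-04
  1.52825621e+00  1.04193083e+00]
```

carry_out([
  {"hand": 100,"x": 0.027,"y": -0.038,"z": 0.02,"ax": 0,"ay": 0,"az": 0.03},
  {"hand": 100,"x": 0.054,"y": -0.076,"z": 0.04,"ax": 0,"ay": 0,"az": 0.064},
  {"hand": 100,"x": 0.054,"y": -0.076,"z": 0.075,"ax": 0,"ay": 0,"az": 0.064},
  {"hand": 100,"x": 0.054,"y": -0.076,"z": 0.075,"ax": 0,"ay": 0,"az": 0.064},
])

```text
t: 1.6
tool_pos: [0.4969, -0.1188, 0.3263]
orientation: [-3.139, 0.08, 0.01]
force: [0.3, 0.1, -0.4]
opening: 0.0929
gripper_force: 0.0
```

```bash
python3 - <<'E'
from h import *
p=camera_params("wrist");im,d=read_camera("wrist");cv2.imwrite("pics/w1.png",im)
print(rel([.4986,-.117,.239],np.radians(-2.9)),read_state()['t'])
print(p)
E
```

```text
(array([ 0.0014, -0.0024,  0.0895]), array([-0.001,  0.004, -0.001])) 1.65
{'fx': 300.96259437419224, 'fy': 300.96259437419224, 'cx': 255.22465407538647, 'cy': 195.13741668593076, 'position': array([ 0.56587619, -0.12285755,  0.30714685]), 'rotation': array([-0.1982435 ,  0.21173646, -1.61242084])}
```

View pics/w1.png

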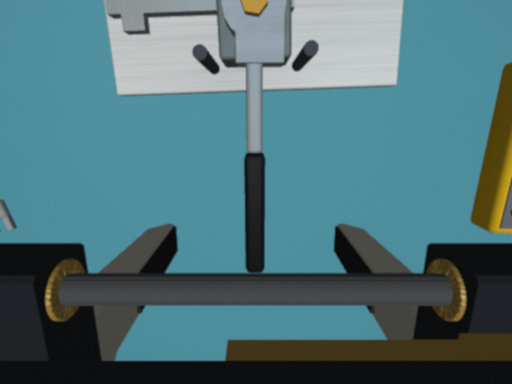

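The wrist view shows the handle at columns 245–265, rows 153–270, midway between the open fingers. The hexagon is at (254,4) and the pins at (206,58) and (306,54). Next I descend and grip.

carry_out([
  {"hand": 100,"x": 0.0014,"y": -0.002,"z": 0.03,"ax": 0,"ay": 0,"az": 0},
  {"hand": 100,"x": 0.0014,"y": -0.002,"z": 0.06,"ax": 0,"ay": 0,"az": 0},
  {"hand": 100,"x": 0.0014,"y": -0.002,"z": 0.089,"ax": 0,"ay": 0,"az": 0},
  {"hand": 0,"x": 0.0014,"y": -0.002,"z": 0.089,"ax": 0,"ay": 0,"az": 0},
  {"hand": 0,"x": 0.0014,"y": -0.002,"z": 0.089,"ax": 0,"ay": 0,"az": 0},
  {"hand": 0,"x": 0.0014,"y": -0.002,"z": 0.089,"ax": 0,"ay": 0,"az": 0},
  {"hand": 0,"x": 0.0014,"y": -0.002,"z": 0.089,"ax": 0,"ay": 0,"az": 0},
  {"hand": 0,"x": 0.0014,"y": -0.002,"z": 0.089,"ax": 0,"ay": 0,"az": 0},
], newtons=20)

```text
t: 2.65
tool_pos: [0.4998, -0.1178, 0.2413]
orientation: [3.14, -0.082, 0.001]
force: [0.5, -0.7, -0.6]
opening: 0.0476
gripper_force: 0.0
```

```bash
python3 - <<'E'
from h import *
s=read_state();c=np.array([.6384,-.124]);d=s['tool_pos'][:2]-c
print(s['tool_pos'],s['opening'],s['gripper_force'],np.hypot(*d),np.degrees(np.arctan2(d[1],d[0])),s['orientation'])
for T in(.56,1.18):
  for t in np.linspace(T/8,T,8): print(round(t,3),round(.14*(1-np.cos(t)),4),round(.14*np.sin(t),4))
E
```

```text
[ 0.49975609 -0.11784486  0.24131411] 0.04755481540778978 0.0 0.1387804746037037 177.45800331425605 [ 3.14032476e+00 -8.19403580e-02  1.30206147e-03]
0.07 0.0003 0.0098
0.14 0.0014 0.0195
0.21 0.0031 0.0292
0.28 0.0055 0.0387
0.35 0.0085 0.048
0.42 0.0122 0.0571
0.49 0.0165 0.0659
0.56 0.0214 0.0744
0.148 0.0015 0.0206
0.295 0.006 0.0407
0.442 0.0135 0.0599
0.59 0.0237 0.0779
0.737 0.0364 0.0941
0.885 0.0513 0.1083
1.032 0.0682 0.1202
1.18 0.0867 0.1294
```

carry_out([
  {"hand": 0,"x": 0,"y": 0,"z": 0.001,"ax": 0,"ay": 0,"az": 0},
  {"hand": 0,"x": 0,"y": 0,"z": 0.001,"ax": 0,"ay": 0,"az": 0},
  {"hand": 0,"x": 0,"y": 0,"z": 0.001,"ax": 0,"ay": 0,"az": 0},
  {"hand": 0,"x": 0,"y": 0,"z": 0.001,"ax": 0,"ay": 0,"az": 0},
  {"hand": 0,"x": 0,"y": 0,"z": 0.001,"ax": 0,"ay": 0,"az": 0},
  {"hand": 0,"x": 0,"y": 0,"z": 0.001,"ax": 0,"ay": 0,"az": 0},
], newtons=20)

```text
t: 3.4
tool_pos: [0.4995, -0.1177, 0.2396]
orientation: [-3.14, 0.082, 0.0]
force: [-0.2, 1.0, -0.4]
opening: 0.0159
gripper_force: 20.0
```

Gripped. First drive stroke, about 32° clockwise.

carry_out([
  {"hand": 0,"x": 0.0003,"y": -0.0098,"z": 0,"ax": 0,"ay": 0,"az": 0.07},
  {"hand": 0,"x": 0.0014,"y": -0.0195,"z": 0,"ax": 0,"ay": 0,"az": 0.14},
  {"hand": 0,"x": 0.0031,"y": -0.0292,"z": 0,"ax": 0,"ay": 0,"az": 0.21},
  {"hand": 0,"x": 0.0055,"y": -0.0387,"z": 0,"ax": 0,"ay": 0,"az": 0.28},
  {"hand": 0,"x": 0.0085,"y": -0.048,"z": 0,"ax": 0,"ay": 0,"az": 0.35},
  {"hand": 0,"x": 0.0122,"y": -0.0571,"z": 0,"ax": 0,"ay": 0,"az": 0.42},
  {"hand": 0,"x": 0.0165,"y": -0.0659,"z": 0,"ax": 0,"ay": 0,"az": 0.49},
  {"hand": 0,"x": 0.0214,"y": -0.0744,"z": 0,"ax": 0,"ay": 0,"az": 0.56},
])

```text
t: 4.4
tool_pos: [0.5247, -0.0445, 0.2396]
orientation: [2.994, -0.95, -0.001]
force: [-1.3, -2.0, 0.2]
opening: 0.0155
gripper_force: 20.0
```

```bash
cat > chk.py <<'E'
from h import *
import sys
s=read_state();c=np.array([.6384,-.124]);d=s['tool_pos'][:2]-c
x=R.from_rotvec(s['orientation']).as_matrix()[:,0]
print('r',np.hypot(*d),'az',np.degrees(np.arctan2(d[1],d[0])),'yaw+180',np.degrees(np.arctan2(x[1],x[0]))+180,s['opening'],s['force'],s['wrist_torque'],s['t'])
im,_=read_camera("top");n=sys.argv[1];cv2.imwrite(f"pics/{n}.png",im)
# jaw gap: along holder y at holder x~150mm, from jaw top edge (z .052) to board edge
p=camera_params("top")
cv2.imwrite(f"pics/{n}c.png",cv2.resize(im[105:310,270:415],None,fx=2.9,fy=2.9,interpolation=cv2.INTER_CUBIC))
E
python3 chk.py s1
```

```text
r 0.13875075650474997 az 145.04897394050786 yaw+180 144.78310719039789 0.015499367338453644 [-1.34256294 -1.9936398   0.20655873] [-0.19988532  0.12947895  0.00333721] 4.4
```

View pics/s1c.png

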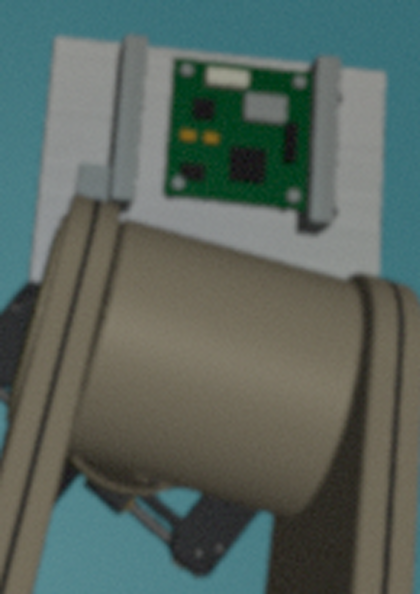

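The picture shows the jaw (crop (130,110)) moved toward the board and the left edge still open by about 30 px. The drive works, so I swing back for the slip.

carry_out([
  {"hand": 0,"x": 0.0015,"y": 0.0206,"z": 0,"ax": 0,"ay": 0,"az": -0.148},
  {"hand": 0,"x": 0.006,"y": 0.0407,"z": 0,"ax": 0,"ay": 0,"az": -0.295},
  {"hand": 0,"x": 0.0135,"y": 0.0599,"z": 0,"ax": 0,"ay": 0,"az": -0.442},
  {"hand": 0,"x": 0.0237,"y": 0.0779,"z": 0,"ax": 0,"ay": 0,"az": -0.59},
  {"hand": 0,"x": 0.0364,"y": 0.0941,"z": 0,"ax": 0,"ay": 0,"az": -0.737},
  {"hand": 0,"x": 0.0513,"y": 0.1083,"z": 0,"ax": 0,"ay": 0,"az": -0.885},
  {"hand": 0,"x": 0.0682,"y": 0.1202,"z": 0,"ax": 0,"ay": 0,"az": -1.032},
  {"hand": 0,"x": 0.0867,"y": 0.1294,"z": 0,"ax": 0,"ay": 0,"az": -1.18},
])

```text
t: 5.45
tool_pos: [0.5218, -0.2007, 0.2397]
orientation: [-3.013, -0.889, -0.002]
force: [7.2, 7.1, -3.2]
opening: 0.0159
gripper_force: 20.0
```

```bash
python3 chk.py s2
```

```text
r 0.13954966449735806 az -146.67080460369147 yaw+180 212.87894494557415 0.015857924661398983 [ 7.18470676  7.12958484 -3.17992292] [ 1.03771064 -1.27192462  0.18645513] 5.45
```

carry_out([
  {"hand": 0,"x": 0.0015,"y": -0.0206,"z": 0,"ax": 0,"ay": 0,"az": 0.148},
  {"hand": 0,"x": 0.006,"y": -0.0407,"z": 0,"ax": 0,"ay": 0,"az": 0.295},
  {"hand": 0,"x": 0.0135,"y": -0.0599,"z": 0,"ax": 0,"ay": 0,"az": 0.442},
  {"hand": 0,"x": 0.0237,"y": -0.0779,"z": 0,"ax": 0,"ay": 0,"az": 0.59},
  {"hand": 0,"x": 0.0364,"y": -0.0941,"z": 0,"ax": 0,"ay": 0,"az": 0.737},
  {"hand": 0,"x": 0.0513,"y": -0.1083,"z": 0,"ax": 0,"ay": 0,"az": 0.885},
  {"hand": 0,"x": 0.0682,"y": -0.1202,"z": 0,"ax": 0,"ay": 0,"az": 1.032},
  {"hand": 0,"x": 0.0867,"y": -0.1294,"z": 0,"ax": 0,"ay": 0,"az": 1.18},
])

```text
t: 6.5
tool_pos: [0.5246, -0.0443, 0.2397]
orientation: [2.993, -0.952, -0.002]
force: [1.1, -4.2, -1.9]
opening: 0.0156
gripper_force: 20.0
```

```bash
python3 chk.py s3; python3 - <<'E'
import cv2,numpy as np
a=[cv2.imread(f"pics/{n}.png")[110:185,295:400] for n in("top1","s1","s2","s3")]
cv2.imwrite("pics/m.png",cv2.resize(np.vstack([np.hstack(a[:2]),np.hstack(a[2:])]),None,fx=3.5,fy=3.5,interpolation=cv2.INTER_CUBIC))
E
```

```text
r 0.13887608841772667 az 144.99254660113465 yaw+180 144.70544989066178 0.01563054393209953 [ 1.12350503 -4.1635178  -1.85520431] [-0.60145611 -0.13328318 -0.1179231 ] 6.5
```

View pics/m.png

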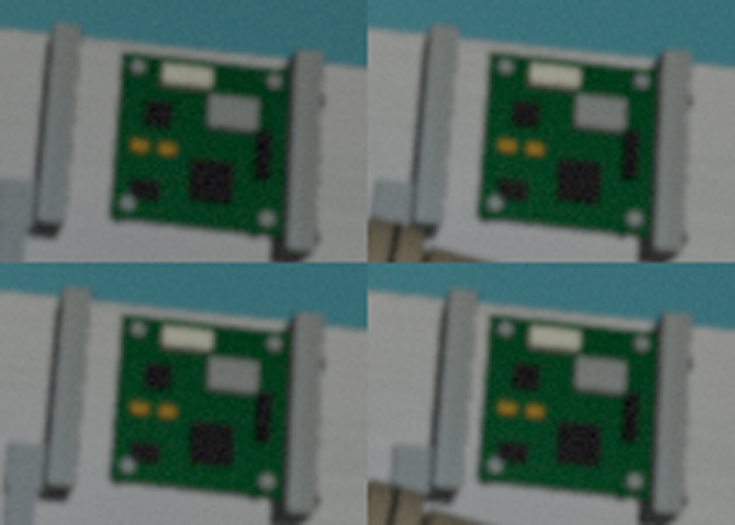

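Jaw right edge (montage px): 80 → 90 → 89 → 107, with the board edge at 123. The jaw closes on drive and holds on slip, and about 10–13 mm of gap remains. I swing back, then drive the next stroke slowly and watch the force.

carry_out([
  {"hand": 0,"x": 0.0015,"y": 0.0206,"z": 0,"ax": 0,"ay": 0,"az": -0.148},
  {"hand": 0,"x": 0.006,"y": 0.0407,"z": 0,"ax": 0,"ay": 0,"az": -0.295},
  {"hand": 0,"x": 0.0135,"y": 0.0599,"z": 0,"ax": 0,"ay": 0,"az": -0.442},
  {"hand": 0,"x": 0.0237,"y": 0.0779,"z": 0,"ax": 0,"ay": 0,"az": -0.59},
  {"hand": 0,"x": 0.0364,"y": 0.0941,"z": 0,"ax": 0,"ay": 0,"az": -0.737},
  {"hand": 0,"x": 0.0513,"y": 0.1083,"z": 0,"ax": 0,"ay": 0,"az": -0.885},
  {"hand": 0,"x": 0.0682,"y": 0.1202,"z": 0,"ax": 0,"ay": 0,"az": -1.032},
  {"hand": 0,"x": 0.0867,"y": 0.1294,"z": 0,"ax": 0,"ay": 0,"az": -1.18},
])

```text
t: 7.55
tool_pos: [0.5218, -0.2009, 0.2397]
orientation: [-3.011, -0.893, -0.003]
force: [8.0, 6.5, -2.1]
opening: 0.0156
gripper_force: 20.0
```

carry_out([
  {"hand": 0,"x": 0.0003,"y": -0.0098,"z": 0,"ax": 0,"ay": 0,"az": 0.07},
  {"hand": 0,"x": 0.0014,"y": -0.0195,"z": 0,"ax": 0,"ay": 0,"az": 0.14},
  {"hand": 0,"x": 0.0031,"y": -0.0292,"z": 0,"ax": 0,"ay": 0,"az": 0.21},
  {"hand": 0,"x": 0.0055,"y": -0.0387,"z": 0,"ax": 0,"ay": 0,"az": 0.28},
  {"hand": 0,"x": 0.0085,"y": -0.048,"z": 0,"ax": 0,"ay": 0,"az": 0.35},
  {"hand": 0,"x": 0.0122,"y": -0.0571,"z": 0,"ax": 0,"ay": 0,"az": 0.42},
  {"hand": 0,"x": 0.0165,"y": -0.0659,"z": 0,"ax": 0,"ay": 0,"az": 0.49},
  {"hand": 0,"x": 0.0214,"y": -0.0744,"z": 0,"ax": 0,"ay": 0,"az": 0.56},
])

```text
t: 8.55
tool_pos: [0.4991, -0.1265, 0.2398]
orientation: [3.141, 0.014, -0.001]
force: [-1.1, -2.2, -0.1]
opening: 0.0159
gripper_force: 20.0
```

```bash
python3 chk.py s4
```

```text
r 0.13936287463755964 az -178.96836558481726 yaw+180 180.5216267743088 0.015896206199778006 [-1.07016929 -2.24444942 -0.08095688] [-0.2737909   0.13911662  0.0409283 ] 8.55
```

carry_out([
  {"hand": 0,"x": 0.0003,"y": -0.0098,"z": 0,"ax": 0,"ay": 0,"az": 0.07},
  {"hand": 0,"x": 0.0014,"y": -0.0195,"z": 0,"ax": 0,"ay": 0,"az": 0.14},
  {"hand": 0,"x": 0.0031,"y": -0.0292,"z": 0,"ax": 0,"ay": 0,"az": 0.21},
  {"hand": 0,"x": 0.0055,"y": -0.0387,"z": 0,"ax": 0,"ay": 0,"az": 0.28},
])

```text
t: 9.1
tool_pos: [0.5042, -0.0878, 0.2398]
orientation: [3.112, -0.423, -0.003]
force: [-4.5, -1.6, 3.1]
opening: 0.0158
gripper_force: 20.0
```

```bash
python3 chk.py s5
```

```text
r 0.13905594348497105 az 164.89150431882462 yaw+180 164.5045255660074 0.015801808686698435 [-4.48068719 -1.58724388  3.10442937] [-0.16718127  0.69734026  0.01703543] 9.1
```

carry_out([
  {"hand": 0,"x": 0.0003,"y": -0.0098,"z": 0,"ax": 0,"ay": 0,"az": 0.07},
  {"hand": 0,"x": 0.0014,"y": -0.0195,"z": 0,"ax": 0,"ay": 0,"az": 0.14},
  {"hand": 0,"x": 0.0031,"y": -0.0292,"z": 0,"ax": 0,"ay": 0,"az": 0.21},
  {"hand": 0,"x": 0.0055,"y": -0.0387,"z": 0,"ax": 0,"ay": 0,"az": 0.28},
  {"hand": 0,"x": 0.0085,"y": -0.048,"z": 0,"ax": 0,"ay": 0,"az": 0.35},
])

```text
t: 9.78
tool_pos: [0.5252, -0.0437, 0.2398]
orientation: [2.991, -0.958, -0.004]
force: [-6.8, 0.1, 6.3]
opening: 0.0158
gripper_force: 20.0
```

```bash
python3 chk.py s6; python3 - <<'E'
import cv2,numpy as np
a=[cv2.imread(f"pics/{n}.png")[110:185,295:400] for n in("s3","s6")]
cv2.imwrite("pics/m2.png",cv2.resize(np.hstack(a),None,fx=3.5,fy=3.5,interpolation=cv2.INTER_CUBIC))
E
```

```text
r 0.13878925974909856 az 144.64318073736115 yaw+180 144.47785490819243 0.015806290447869 [-6.8165571   0.12672327  6.25738025] [ 0.08054335  1.08913249 -0.13445811] 9.775
```

View pics/m2.png

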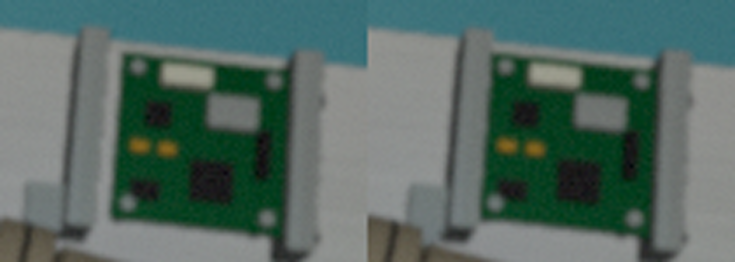

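Jaw edge is now at 124 (was 107), visually at the board edge. Given the parallax of its taller top, a few mm may remain, and no stall was felt. I'll do another back stroke, then a slow drive until it stalls.

carry_out([
  {"hand": 0,"x": 0.0015,"y": 0.0206,"z": 0,"ax": 0,"ay": 0,"az": -0.148},
  {"hand": 0,"x": 0.006,"y": 0.0407,"z": 0,"ax": 0,"ay": 0,"az": -0.295},
  {"hand": 0,"x": 0.0135,"y": 0.0599,"z": 0,"ax": 0,"ay": 0,"az": -0.442},
  {"hand": 0,"x": 0.0237,"y": 0.0779,"z": 0,"ax": 0,"ay": 0,"az": -0.59},
  {"hand": 0,"x": 0.0364,"y": 0.0941,"z": 0,"ax": 0,"ay": 0,"az": -0.737},
  {"hand": 0,"x": 0.0513,"y": 0.1083,"z": 0,"ax": 0,"ay": 0,"az": -0.885},
  {"hand": 0,"x": 0.0682,"y": 0.1202,"z": 0,"ax": 0,"ay": 0,"az": -1.032},
  {"hand": 0,"x": 0.0867,"y": 0.1294,"z": 0,"ax": 0,"ay": 0,"az": -1.18},
])

```text
t: 10.82
tool_pos: [0.5211, -0.2, 0.2398]
orientation: [-3.016, -0.879, -0.002]
force: [6.2, 5.8, -2.0]
opening: 0.0157
gripper_force: 20.0
```

carry_out([
  {"hand": 0,"x": 0.0003,"y": -0.0098,"z": 0,"ax": 0,"ay": 0,"az": 0.07},
  {"hand": 0,"x": 0.0014,"y": -0.0195,"z": 0,"ax": 0,"ay": 0,"az": 0.14},
  {"hand": 0,"x": 0.0031,"y": -0.0292,"z": 0,"ax": 0,"ay": 0,"az": 0.21},
  {"hand": 0,"x": 0.0055,"y": -0.0387,"z": 0,"ax": 0,"ay": 0,"az": 0.28},
])

```text
t: 11.32
tool_pos: [0.5046, -0.1638, 0.2399]
orientation: [3.111, 0.438, -0.0]
force: [-3.0, -0.6, 2.3]
opening: 0.0159
gripper_force: 20.0
```

carry_out([
  {"hand": 0,"x": 0.0001,"y": -0.0049,"z": 0,"ax": 0,"ay": 0,"az": 0.035},
  {"hand": 0,"x": 0.0003,"y": -0.0098,"z": 0,"ax": 0,"ay": 0,"az": 0.07},
])

```text
t: 11.58
tool_pos: [0.5022, -0.1544, 0.2399]
orientation: [3.124, 0.331, -0.001]
force: [-3.8, -0.4, 3.3]
opening: 0.0159
gripper_force: 20.0
```

carry_out([
  {"hand": 0,"x": 0.0001,"y": -0.0049,"z": 0,"ax": 0,"ay": 0,"az": 0.035},
  {"hand": 0,"x": 0.0003,"y": -0.0098,"z": 0,"ax": 0,"ay": 0,"az": 0.07},
])

```text
t: 11.82
tool_pos: [0.5005, -0.1448, 0.2399]
orientation: [3.133, 0.222, -0.001]
force: [-3.5, -0.5, 3.5]
opening: 0.0159
gripper_force: 20.0
```

```bash
python3 chk.py s7
```

```text
r 0.13946233741371233 az -171.41037825045325 yaw+180 188.09400166696685 0.015927727096772204 [-3.51825914 -0.52621331  3.51055695] [-0.17836426  0.50716077  0.09547684] 11.825
```

carry_out([
  {"hand": 0,"x": 0.0001,"y": -0.0049,"z": 0,"ax": 0,"ay": 0,"az": 0.035},
  {"hand": 0,"x": 0.0003,"y": -0.0098,"z": 0,"ax": 0,"ay": 0,"az": 0.07},
])

```text
t: 12.12
tool_pos: [0.4995, -0.1352, 0.2399]
orientation: [3.139, 0.111, -0.001]
force: [-4.5, -1.8, 4.1]
opening: 0.0157
gripper_force: 20.0
```

carry_out([
  {"hand": 0,"x": 0.0001,"y": -0.0049,"z": 0,"ax": 0,"ay": 0,"az": 0.035},
  {"hand": 0,"x": 0.0003,"y": -0.0098,"z": 0,"ax": 0,"ay": 0,"az": 0.07},
])

```text
t: 12.38
tool_pos: [0.499, -0.1255, 0.2399]
orientation: [3.141, 0.001, -0.002]
force: [-4.8, -3.4, 4.0]
opening: 0.0158
gripper_force: 20.0
```

```bash
python3 chk.py s8; python3 - <<'E'
import cv2,numpy as np
a=[cv2.imread(f"pics/{n}.png")[110:185,295:400] for n in("s6","s8")]
cv2.imwrite("pics/m3.png",cv2.resize(np.hstack(a),None,fx=3.5,fy=3.5,interpolation=cv2.INTER_CUBIC))
E
```

```text
r 0.13937206202672126 az -179.36904572599153 yaw+180 180.05185825330318 0.01582745051727233 [-4.75140662 -3.41675042  3.97818559] [-0.54717981  0.83498811  0.1044944 ] 12.375
```

View pics/m3.png

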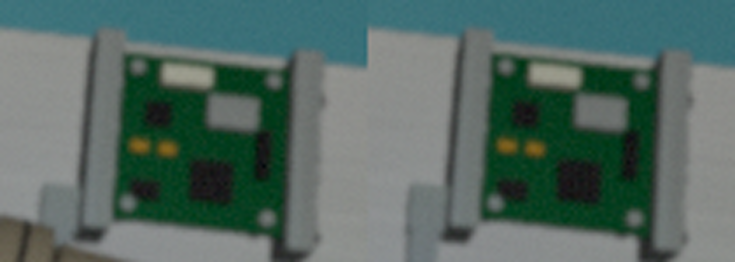

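```bash
python3 - <<'E'
import cv2,numpy as np
g=lambda n:cv2.cvtColor(cv2.imread(f"pics/{n}.png"),cv2.COLOR_BGR2GRAY)[118:165,300:345].astype(np.float32)
# sub-pixel left edge of the jaw against the white plate, and its right edge against plate/board, per row
for n in("top1","s1","s2","s3","s4","s5","s6","s7","s8"):
    a=cv2.GaussianBlur(g(n),(3,3),0)[12:40];d=np.diff(a,axis=1)
    L=[];
    for r in d:
        k=int(np.argmin(r[:26]));w=-r[max(k-1,0):k+2];L.append(max(k-1,0)+(w*np.arange(len(w))).sum()/w.sum())
    print(n,round(np.median(L),2),round(np.mean(L),2))
E
```

```text
top1 4.88 4.92
s1 7.77 7.67
s2 7.82 7.76
s3 12.98 13.02
s4 14.86 14.81
s5 16.41 16.4
s6 17.6 17.52
s7 17.6 17.49
s8 17.58 17.51
```

```bash
python3 - <<'E'
from h import *
im,d=read_camera("top");p=camera_params("top");cv2.imwrite("pics/s9.png",im)
v,u=np.mgrid[115:185,295:400];D=d[v,u]
P=np.stack([(u-p['cx'])/p['fx']*D,-(v-p['cy'])/p['fy']*D,-D],-1)
W=P.reshape(-1,3)@R.from_rotvec(p['rotation']).as_matrix().T+p['position'];W=W.reshape(D.shape+(3,))
hsv=cv2.cvtColor(im,cv2.COLOR_BGR2HSV)[115:185,295:400]
green=cv2.inRange(hsv,(50,120,30),(80,255,255))>0
print('board z',np.median(W[green][:,2]))
for x0 in(.73,.745,.76,.775,.79):
    s=np.abs(W[...,0]-x0)<.006
    t=s&(W[...,2]>.046)&(W[...,2]<.058)
    J=W[t&(W[...,1]>-.12)][:,1];F=W[t&(W[...,1]<-.16)][:,1];G=W[s&green][:,1]
    f=lambda a:np.round([np.percentile(a,3),np.percentile(a,97)],4) if len(a) else a
    print(x0,'jaw',f(J),'fixed',f(F),'board',f(G))
    L=W[s];
g0=pts(mask(cv2.imread('pics/top1.png'),(50,120,30),(80,255,255),(318,115,385,185)))
zb=np.median(W[green][:,2]);B=ray(p,g0,zb)
for x0 in(.73,.745,.76,.775,.79):
    b=B[np.abs(B[:,0]-x0)<.006,1];print(x0,'board at start',np.percentile(b,[1,99]))
E
```

```text
board z 0.04142807298186857
0.73 jaw [-0.1096 -0.0684] fixed [-0.2079 -0.1912] board [-0.1879 -0.0916]
0.745 jaw [-0.0843 -0.0693] fixed [-0.2078 -0.1728] board [-0.1871 -0.0923]
0.76 jaw [-0.0858 -0.0688] fixed [-0.2085 -0.1735] board [-0.1882 -0.0924]
0.775 jaw [-0.1114 -0.0693] fixed [-0.2088 -0.1627] board [-0.1885 -0.0919]
0.79 jaw [-0.101  -0.0691] fixed [-0.2083 -0.1603] board [-0.1897 -0.0924]
0.73 board at start [-0.18970968 -0.08915431]
0.745 board at start [-0.189262   -0.08853405]
0.76 board at start [-0.18882368 -0.08964918]
0.775 board at start [-0.19059773 -0.09002055]
0.79 board at start [-0.19016363 -0.09011775]
```

Depth puts the jaw's inner face at y ≈ -0.087 and the board edge at about -0.088, so it looks closed. I finish this stroke to confirm that further driving moves nothing.

carry_out([
  {"hand": 0,"x": 0.0003,"y": -0.0098,"z": 0,"ax": 0,"ay": 0,"az": 0.07},
  {"hand": 0,"x": 0.0014,"y": -0.0195,"z": 0,"ax": 0,"ay": 0,"az": 0.14},
  {"hand": 0,"x": 0.0031,"y": -0.0292,"z": 0,"ax": 0,"ay": 0,"az": 0.21},
  {"hand": 0,"x": 0.0055,"y": -0.0387,"z": 0,"ax": 0,"ay": 0,"az": 0.28},
  {"hand": 0,"x": 0.0085,"y": -0.048,"z": 0,"ax": 0,"ay": 0,"az": 0.35},
])

```text
t: 13.1
tool_pos: [0.5073, -0.0779, 0.2399]
orientation: [3.091, -0.547, -0.004]
force: [-10.4, -7.4, 7.8]
opening: 0.0157
gripper_force: 20.0
```

```bash
python3 chk.py s10; python3 - <<'E'
import cv2,numpy as np
im=cv2.imread("pics/s10.png")
g=lambda n:cv2.cvtColor(cv2.imread(f"pics/{n}.png"),cv2.COLOR_BGR2GRAY)[118:165,300:345].astype(np.float32)
for n in("s6","s8","s10"):
    d=np.diff(cv2.GaussianBlur(g(n),(3,3),0)[12:40],axis=1);L=[]
    for r in d:
        k=int(np.argmin(r[:26]));w=-r[max(k-1,0):k+2];L.append(max(k-1,0)+(w*np.arange(len(w))).sum()/w.sum())
    print(n,np.mean(L))
cv2.imwrite("pics/m4.png",cv2.resize(im[110:320,270:420],None,fx=2.8,fy=2.8))
E
```

```text
r 0.13898163347120376 az 160.64701146251792 yaw+180 159.9259943135573 0.0157151322057723 [-10.3982967   -7.36674858   7.78242801] [-1.09493693  1.63418266  0.17974311] 13.1
s6 17.522598926964857
s8 17.50817413996267
s10 17.49079201447587
```

The jaw stays at 17.5 px while the drive force climbs to about 15 N, so it is clamped. I ease the handle back, release and lift off.

carry_out([
  {"hand": 0,"x": 0.0003,"y": 0.0098,"z": 0,"ax": 0,"ay": 0,"az": -0.07},
  {"hand": 0,"x": 0.0014,"y": 0.0195,"z": 0,"ax": 0,"ay": 0,"az": -0.14},
  {"hand": 50,"x": 0.0014,"y": 0.0195,"z": 0,"ax": 0,"ay": 0,"az": -0.14},
  {"hand": 50,"x": 0.0014,"y": 0.0195,"z": 0,"ax": 0,"ay": 0,"az": -0.14},
  {"hand": 50,"x": 0.0014,"y": 0.0195,"z": 0,"ax": 0,"ay": 0,"az": -0.14},
  {"hand": 50,"x": 0.0014,"y": 0.0195,"z": 0,"ax": 0,"ay": 0,"az": -0.14},
  {"hand": 50,"x": 0.0014,"y": 0.0195,"z": 0,"ax": 0,"ay": 0,"az": -0.14},
  {"hand": 50,"x": 0.0014,"y": 0.0195,"z": 0,"ax": 0,"ay": 0,"az": -0.14},
])

```text
t: 14.15
tool_pos: [0.5031, -0.0964, 0.24]
orientation: [3.123, -0.328, 0.003]
force: [2.3, -4.9, -2.6]
opening: 0.0465
gripper_force: 2.3
```

carry_out([
  {"hand": 50,"x": 0,"y": 0,"z": -0.02,"ax": 0,"ay": 0,"az": 0},
  {"hand": 50,"x": 0,"y": 0,"z": -0.05,"ax": 0,"ay": 0,"az": 0},
  {"hand": 50,"x": -0.02,"y": 0,"z": -0.09,"ax": 0,"ay": 0,"az": 0},
  {"hand": 50,"x": -0.06,"y": 0,"z": -0.12,"ax": 0,"ay": 0,"az": 0},
  {"hand": 50,"x": -0.1,"y": 0,"z": -0.14,"ax": 0,"ay": 0,"az": 0},
  {"hand": 50,"x": -0.1,"y": 0,"z": -0.14,"ax": 0,"ay": 0,"az": 0},
  {"hand": 50,"x": -0.1,"y": 0,"z": -0.14,"ax": 0,"ay": 0,"az": 0},
])

```text
t: 15.02
tool_pos: [0.4052, -0.0745, 0.3797]
orientation: [-3.124, 0.33, -0.002]
force: [0.4, -0.7, -1.6]
opening: 0.0462
gripper_force: 0.0
```

```bash
python3 chk.py s11; python3 - <<'E'
import cv2
im=cv2.imread("pics/s11.png")
cv2.imwrite("pics/m5.png",cv2.resize(im[105:315,270:420],None,fx=2.8,fy=2.8))
E
```

```text
r 0.23842618786511469 az 168.02588895327378 yaw+180 167.9225562996519 0.04618019978409016 [ 0.38836523 -0.736961   -1.64689941] [ 0.07928292 -0.00832635  0.0142145 ] 15.025
```

View pics/m5.png

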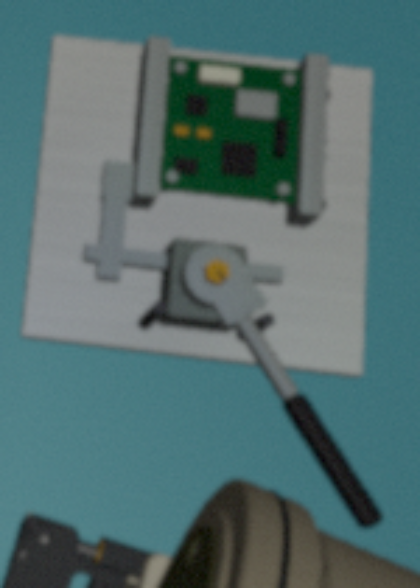

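The wrench has swung back to its -y side stop (handle at (335,460)) and the jaw at (150,120) still lies on the board. I check that the jaw position held.

```bash
python3 - <<'E'
import cv2,numpy as np
from h import read_camera
for i in range(4): im,d=read_camera("top")
cv2.imwrite("pics/s12.png",im)
g=lambda n:cv2.cvtColor(cv2.imread(f"pics/{n}.png"),cv2.COLOR_BGR2GRAY)[118:165,300:345].astype(np.float32)
for n in("s6","s10","s11","s12"):
    d=np.diff(cv2.GaussianBlur(g(n),(3,3),0)[12:40],axis=1);L=[]
    for r in d:
        k=int(np.argmin(r[:26]));w=-r[max(k-1,0):k+2];L.append(max(k-1,0)+(w*np.arange(len(w))).sum()/w.sum())
    print(n,np.mean(L))
E
```

```text
s6 17.522598926964857
s10 17.49079201447587
s11 17.528160533032455
s12 17.510166126143012
```

```bash
python3 -c "
from plant import robot
print(robot.close_job())"
```

```text
the job is handed in; nothing more can be done
None
```

The jaw looks closed against the board: about 28 mm of travel by my estimate, and the last drive stroke moved it no further. The wrench is released, the arm is clear, and I handed the job in at about 15 s; no verdict came back.

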